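# Set the telescoping length gauge to the red rider and hold it

## Robot

A 6-joint arm with a two-finger parallel gripper is mounted at the origin on the work surface. World frame = base frame: x ahead of the robot, y to its left, z up, the work surface at z = 0. Lengths are in mm, angles in rad, forces in N, time in s.
With the tool pointing down it reaches from about 400 to 925 mm from the base axis. Payload 12.5 kg.
Tool frame: the origin (TCP) lies midway between the tips of the shut fingers; the grasp point (between the pads) lies 19 mm behind it; z points along the fingers, y is the line along which they close (so a half turn about z gives the same grasp; the last joint's range is limited). The gripper opens to 95 mm and grips with 3 to 60 N. Pads are 20 mm wide; open, the fingers measure 119 mm over their backs; the gripper's body (75 mm by 180 mm) begins 59 mm behind the grasp point.
Start: joints at [1.135, 0.491, 1.559, -0, 1.092, -0.106], TCP at [202.392, 591.341, 214.661] pointing down, gripper open.
Joint ranges: [-3.1, 3.1], [-0.84, 2.19], [0.05, 2.79], [-1.13, 4.28], [0.06, 2.93], [-2.69, 2.69]. Speed limits (rad/s): [2.22, 2.22, 2.79, 3.14, 3.14, 3.14].

## Interface

Orientations are given as [roll, pitch, yaw] about the fixed x, y, z axes, in that order (R = Rz(yaw) Ry(pitch) Rx(roll)).
In Python, from cell import env gives the robot as it stands.
- The arm moves only by the tool arm_command, never from a script. Its argument "targets" is a list of rows, each a list of 5 numbers: the shift along the tool's x, y, z in mm, then the turn about the tool's z in degrees, then the opening, from 0 (shut) to 1 (fully open). In form: [[tx, ty, tz, roll, fingers], ...]. A call has 1 to 5 rows; each row is the pose to reach, as a shift and turn from the pose commanded when the call began, along the tool's axes at that moment; what a row does not reach only later rows make up. A row lasts 1/10 s, in which the tool goes at most 50 mm and 8.59 degrees, less where a joint would pass 70% of its speed; a pose out of reach is approached as far as the arm can. A call with a gripper value outside its range is refused whole. The fingers move at their own pace and stop on an object; the grip force is fixed at half the most. Time passes only in rows, so rows that repeat a pose let the fingers close. It gives the time, the measured TCP pose, the force, the opening and the grip force at its end, in the units of the state.
- env.state(): the state, without advancing time (a new reading comes with each control period).
- env.read_camera(name): name is "side" or "top"; returns a dict with "frame" (400x640x3 uint8, red, green, blue), "vertical_fov" (degrees; the focal length in pixels is half the picture's height over the tangent of half this angle, whatever the lens; pixels are square), "cx", "cy" (the principal point, pixels), "world_from_camera" (4x4, takes a point from camera to world coordinates). Camera axes: x right, y down, z forward; pixel columns grow to the right and rows downward; lengths in mm; the calibration is good to about 2 mm. A picture is of the moment at which its call begins. There is no depth.
- env.job_done(): hands the job in; it is judged then, once.
The state is a dict: "t": time; "joints": joint angles; "qvel": joint speeds; "tau": joint torques, N m; "eef_pos": TCP position; "tcp_rot": TCP orientation; "ft_force": force on the tool from outside, world axes, zero at the start; "moment": the same for the moment, N m; "opening": opening from 0.0 (shut) to 1.0 (fully open); "grip_force": force on a finger pad.
Only numpy, scipy, OpenCV 4.12 (cv2) and the standard library are available. Lean on these libraries where they do the work, as an engineer would, in place of code of your own. Each camera call takes 0.05 s, during which the arm holds its last target. There are 200 camera calls.

## Task

Pinch the grey head of the telescoping length gauge so that its orange lock button is squeezed in, and with it pinched like that run the arm back until you feel it press firmly against the yellow zero stop. Then extend the arm until the white index line on the head's tongue is level with the white line on the red rider, and finish while still holding the head there with the button squeezed in. Do not shift the rider, the stop or anything else on the bench.

Things in the scene. Friction and masses are not known exactly. Their poses are not given: they have to be found in the camera images.
- gauge: Fixed length gauge: aluminium base plate 480 x 115 x 12 mm (x -320 to +160, y -75 to +40 mm) with a white scale strip (tick every 10 mm, long every 50) and a blue outer tube (x -310 to -110 mm, top 60 mm above the bench). Origin on the bench surface under the arm's centre line; x is the direction in which the arm extends, out of the tube; z up. It never moves.
- head: Grey sliding head on the telescoping arm: 44 mm long (x), 36 wide (y), 16 to 84 mm above the bench; axes as the gauge's, origin under its middle at bench height. Slides only along x (gauge x -75 to +95 mm). It starts locked at x = 0 by the button's tooth, and locks only there. With the button in it slides, and a spring draws it back (-x) with 3 to 5 N.
- head_grip (a point): Middle of the grey head, 60 mm above the bench, level with the button's axis: pinch here from above, fingers closing along the gauge's y. Width 36 mm over the sides, 42 mm with the button out. The index tongue sticks out 27 mm on the -y side, its top 21 mm above the bench.
- lock_button (a joint): How far the orange button (16 mm diameter, -y side of the head) is pressed, in m: 0 out (locked), clear of the lock above 0.004, about 0.006 when flush with the head's side (released). It takes 6 to 8 N.
- button_face (a point): Centre of the orange button's outer face.
- zero_stop: Yellow zero stop: rigid block 12 x 34 mm, 12 to 64 mm above the bench, steel screw on top to 76 mm, clamped on the rail behind the head in a different place each time. Origin at bench height in the plane of its +x face, against which the head's back face (22 mm behind the head's middle) runs. Axes as the gauge's.
- index (a point): A point on the white index line across the black tongue that sticks out at the head's -y side, 20.5 mm above the bench; in line with the head's middle.
- rider_line (a point): End nearest the tongue of the white line on the red rider (12 x 22 mm, top 24.5 mm above the bench) at the scale's edge: the length to set. Axes as the gauge's. The rider slides if knocked. Index and rider are level when both have the same place along the gauge's x.
- adapter: Bystander: steel pyramid adapter, 44 mm diameter, 30 mm high, by the gauge.
- hexdriver: Bystander: red screwdriver lying beside the gauge.
- tape_roll: Bystander: white roll (ring), 90 mm diameter, 50 mm high.
- tube_clamp: Bystander: aluminium tube clamp block 40 x 50 mm, 42 mm high.
- spray: Bystander: white bottle with blue cap, 60 mm diameter, 150 mm high.
- pot: Bystander: blue cup, 80 mm diameter, 90 mm high.

How it is judged (in metres and radians):
On the way, in this order (a step that is already met when the one before it is completed fails the run):
1. the head is pinched with the lock button squeezed in (value of joint lock_button above 0.0045 m and contact force between the fingers and head above 1 N), for 0.1 s.
2. with the button in, the head is pressed against the zero stop with more than 5 N (all of step 1 and contact force between head and zero_stop above 5 N), for 0.2 s.
At the end, for the whole second after the job is handed in: The index line is within 3 mm of the rider's line along the rail and still, the fingers touch the head, and the lock button is at least 4.5 mm in, so that only the robot holds the arm against its spring (all of step 1 and x of index in the frame of rider_line between -0.003 and 0.003 m and linear speed of head below 0.01 m/s and contact force between head and zero_stop below 0.1 N); the arm keeps its last pose, push and grip.
It fails at once if the rider is shifted by more than 4 mm (distance of rider_line from where it was at the start of the episode above 0.004 m).
It fails at once if the zero stop is shifted by more than 4 mm (distance of zero_stop from where it was at the start of the episode above 0.004 m).
It fails at once if a bystander is shifted by more than 20 mm (distance of any of adapter, hexdriver, tape_roll, tube_clamp, spray, pot from where it was at the start of the episode above 0.02 m).
It also fails if it takes over 35 s, if anything falls off the work surface, if the arm or the gripper's body presses on something with over 40 N, if the wrist force passes 120 N, or if a joint passes its speed limit or range.

## Working session

There is one attempt and no reset: what is moved stays moved. The work goes in short steps, Python scripts to look and compute and a tool call to move; the robot and the scene stay as the last step left them, time stands still between calls to the robot, and variables do not carry over. Pictures are saved under pics/ and viewed, at most 10 in all, crops included, and the job is handed in when it is done.

Besides the shell and the picture viewer there is one more tool, called after "Call:" as a command line: name --pt "numbers of a row" for each row, then --argument value for the rest. arm_command: Moves the arm, as the interface text tells. Its arguments: {"type":"object","properties":{"targets":{"type":"array","items":{"type":"array","items":{"type":"number"}}}},"required":["targets"]}

```bash
mkdir -p pics; cat > h.py <<'E'
from cell import env
import numpy as np, cv2
def cam(n):
    c=env.read_camera(n); f=200/np.tan(np.radians(c["vertical_fov"])/2)
    return c["frame"],f,c["cx"],c["cy"],np.array(c["world_from_camera"])
def ray(c,u,v):
    d=c[4][:3,:3]@np.array([(u-c[2])/c[1],(v-c[3])/c[1],1]); return c[4][:3,3],d
def onz(c,u,v,z):
    o,d=ray(c,u,v); return o+d*(z-o[2])/d[2]
def proj(c,p):
    q=c[4][:3,:3].T@(np.array(p)-c[4][:3,3]); return q[0]/q[2]*c[1]+c[2],q[1]/q[2]*c[1]+c[3]
def save(n,im): cv2.imwrite("pics/"+n,cv2.cvtColor(im,cv2.COLOR_RGB2BGR))
E
python3 - <<'E'
from h import *
for n in("top","side"):
    c=cam(n); save(n+"0.png",c[0]); print(n,c[1:4],c[4].round(3).tolist())
s=env.state(); print({k:np.round(v,3).tolist() for k,v in s.items()})
E
```

```text
top (np.float64(461.50071177069566), 320.8393108275084, 196.66566205395094) [[0.024, -0.988, 0.152, 385.954], [-1.0, -0.024, 0.006, 48.118], [-0.002, -0.152, -0.988, 1124.278], [0.0, 0.0, 0.0, 1.0]]
side (np.float64(452.58312195796987), 320.9797622489484, 196.1687162293189) [[0.872, -0.241, 0.426, 47.444], [-0.489, -0.445, 0.75, -880.462], [0.009, -0.862, -0.506, 713.103], [0.0, 0.0, 0.0, 1.0]]
{'t': 0.1, 'joints': [1.135, 0.491, 1.559, -0.0, 1.092, -0.106], 'qvel': [0.001, -0.004, -0.001, 0.001, 0.002, 0.001], 'tau': [0.003, -61.362, -25.861, 0.069, 0.047, -0.0], 'eef_pos': [202.299, 591.131, 214.141], 'tcp_rot': [-3.141, -0.0, 2.812], 'ft_force': [-0.957, -0.09, 0.536], 'moment': [0.02, 0.003, -0.038], 'grip_force': 0.0, 'opening': 0.999}
```

View pics/top0.png

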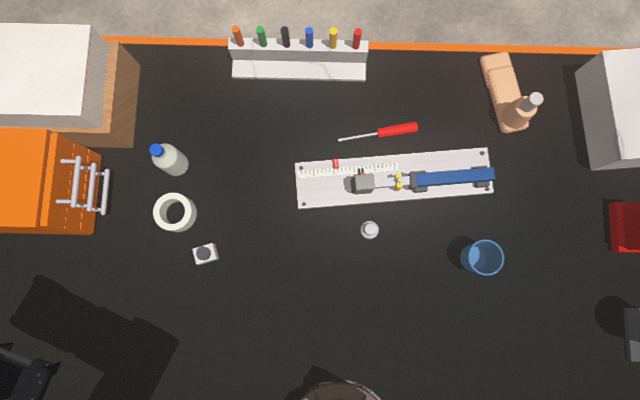

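View pics/side0.png

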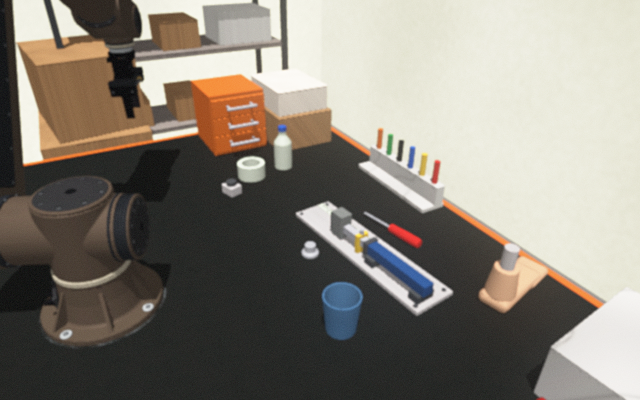

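The top view shows the gauge at about (395,178), with the tube to the right. The head is at (364,184), the yellow stop at (398,181) and the rider at (336,163), so gauge +x points left in the image (about world +y). In the side view the head is at (341,222).

```bash
python3 - <<'E'
from h import *
c=cam("top"); im=c[0]
save("crop1.png",cv2.resize(im[140:215,285:500],None,fx=3.7,fy=3.7,interpolation=cv2.INTER_CUBIC))
hsv=cv2.cvtColor(im,cv2.COLOR_RGB2HSV)
R=np.zeros(im.shape[:2],np.uint8); R[140:215,285:500]=1
m=((hsv[...,2]>110)&(R>0)).astype(np.uint8)
m=cv2.morphologyEx(m,cv2.MORPH_CLOSE,np.ones((15,15),np.uint8))
k=max(cv2.findContours(m,0,2)[0],key=cv2.contourArea)
P=np.array([onz(c,u,v,12)[:2] for u,v in k[:,0]],np.float32)
r=cv2.minAreaRect(P); B=cv2.boxPoints(r); print("plate",r)
# axes: x towards +y world
e=[B[1]-B[0],B[2]-B[1]]; L=max(e,key=np.linalg.norm); ex=L/np.linalg.norm(L); ex=ex*np.sign(ex[1]); ey=np.array([-ex[1],ex[0]])
o=np.array(r[0])-(-80)*ex-(-17.5)*ey
print("origin",o,"ex",ex,"yaw",np.arctan2(ex[1],ex[0])); np.savez("g.npz",o=o,ex=ex,ey=ey)
def g(p): return ((p[:2]-o)@ex,(p[:2]-o)@ey)
H,S,V=cv2.split(hsv)
for nm,mk,z in (("red",((H<8)|(H>172))&(S>120)&(V>70),24.5),("yellow",(H>20)&(H<35)&(S>120)&(V>100),70),("orange",(H>=8)&(H<20)&(S>130)&(V>80),60)):
    n,l,st,ce=cv2.connectedComponentsWithStats((mk&(R>0)).astype(np.uint8))
    for i in range(1,n):
        if st[i][4]>3: p=onz(c,*ce[i],z); print(nm,st[i],ce[i].round(1),p.round(1),np.round(g(p),1))
for u,v in [(364,184)]: print(g(onz(c,u,v,84)))
E
```

```text
plate ((609.4646606445312, -126.30720520019531), (116.98640441894531, 488.6188049316406), 6.075695037841797)
origin [583.59557533 -48.60881722] ex [-0.10584232  0.99438286] yaw 1.6768373
red [333 159   6   9  29] [335.2 162.8] [639.4  21.6  24.5] [ 63.9 -63. ]
yellow [396 174   6   5  19] [397.9 175.3] [ 602.6 -123.8   70. ] [-76.8 -10.9]
yellow [395 182   7   8  37] [398.2 185.9] [ 577.7 -124.6   70. ] [-74.9  13.9]
orange [361 173   4   1   4] [362.5 173. ] [608.2 -42.3  60. ] [  3.7 -25.2]
(np.float64(5.252546750253091), np.float64(5.460554821662947))
```

View pics/crop1.png

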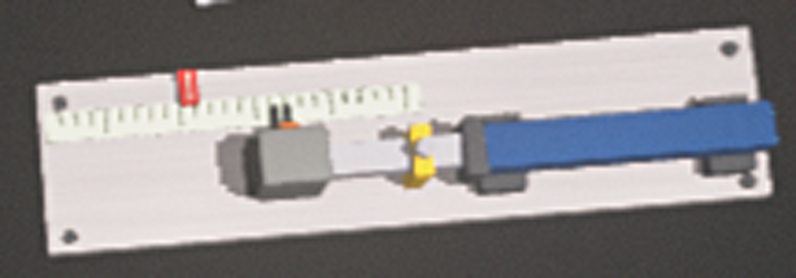

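The crop shows the head's top face centred near crop (295,156), the tongue and orange button at (283,115), the rider at (188,87), and the stop at (420,150). I'll take one closer crop for exact pixels.

```bash
python3 - <<'E'
from h import *
c=cam("top"); im=c[0]
save("crop2.png",cv2.resize(im[155:200,325:405],None,fx=10,fy=10,interpolation=cv2.INTER_CUBIC))
E
```

```text
(no output)
```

View pics/crop2.png

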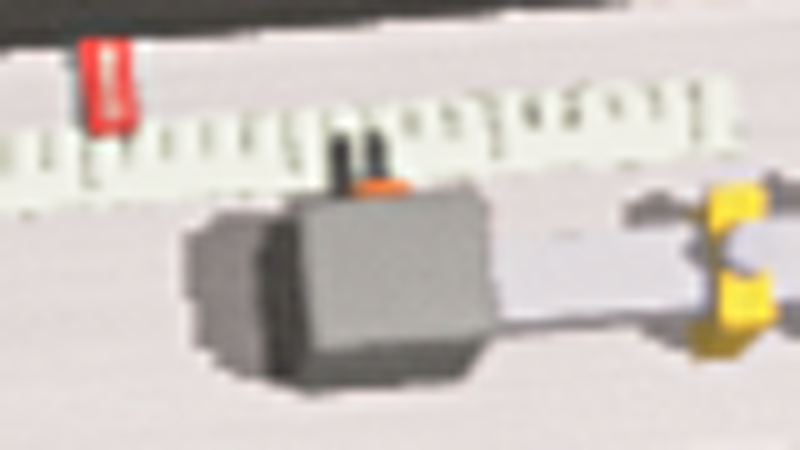

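In this crop the head's top face is centred at (397,264), the index line at (359,152), the rider's line at about (111,80), and the stop's +x edge at about (713,250).

```bash
cat > m.py <<'E'
from h import *
G=np.load("g.npz"); o,ex,ey=G["o"],G["ex"],G["ey"]
def g(p): return np.round([(p[:2]-o)@ex,(p[:2]-o)@ey],1)
def move(target,yaw):
    s=env.state(); y=s["tcp_rot"][2]; d=np.array(target)-s["eef_pos"]
    return [d[0]*np.cos(y)+d[1]*np.sin(y), d[0]*np.sin(y)-d[1]*np.cos(y), -d[2], -np.degrees(yaw-y)]
E
python3 - <<'E'
from m import *
c=cam("top")
P=lambda x,y,z: onz(c,325+x/10-.45,155+y/10-.45,z)
for n,a in dict(head=(397,264,84),index=(359,152,20.5),rider=(111,80,24.5),stop=(713,250,64)).items():
    p=P(*a); print(n,p.round(1),g(p))
h=P(397,264,84)
print(move([h[0],h[1],200],np.arctan2(ex[1],ex[0])))
E
```

```text
head [584.7 -44.5  84. ] [ 4.  -1.6]
index [624.5 -40.6  20.5] [  3.7 -41.5]
rider [640.1  20.4  24.5] [ 62.6 -63.5]
stop [ 593.6 -120.    64. ] [-72.1  -2.4]
[np.float64(-567.6646024381348), np.float64(-477.60595587260633), np.float64(14.416985878601764), np.float64(65.02764849668867)]
```

Call:
arm_command --pt "-568 -478 14 65 1" --pt "-568 -478 14 65 1" --pt "-568 -478 14 65 1" --pt "-568 -478 14 65 1" --pt "-568 -478 14 65 1"

```text
t: 0.75
eef_pos: [331.8, 375.4, 210.0]
tcp_rot: [3.141, -0.0, 2.056]
ft_force: [0.7, 0.6, 0.3]
opening: 0.998
grip_force: 0.0
```

```bash
python3 -c "
from m import *
print(env.state()['eef_pos'],move([584.7,-44.5,180],1.677))"
```

```text
[331.77285773 375.41550605 209.97731742] [np.float64(-489.4106618433575), np.float64(27.899383483248812), np.float64(29.977317420620693), np.float64(21.7140613948651)]
```

Call:
arm_command --pt "-489 28 30 21.7 1" --pt "-489 28 30 21.7 1" --pt "-489 28 30 21.7 1" --pt "-489 28 30 21.7 1" --pt "-489 28 30 21.7 1"

```text
t: 1.25
eef_pos: [462.0, 162.3, 194.7]
tcp_rot: [3.141, -0.0, 1.683]
ft_force: [0.1, 1.0, 0.5]
opening: 1.0
grip_force: 0.0
```

```bash
python3 -c "
from m import *
print(env.state()['eef_pos'],move([584.7,-44.5,150],1.677))"
```

```text
[461.99532604 162.2560072  194.68743103] [np.float64(-219.18503982637426), np.float64(98.80486750304333), np.float64(44.68743103195314), np.float64(0.33804341009916994)]
```

Call:
arm_command --pt "-219 99 45 0.3 1" --pt "-219 99 45 0.3 1" --pt "-219 99 45 0.3 1" --pt "-219 99 45 0.3 1" --pt "-219 99 45 0.3 1"

```text
t: 1.75
eef_pos: [585.0, -44.7, 149.1]
tcp_rot: [3.142, -0.0, 1.677]
ft_force: [-0.7, 1.4, 0.6]
opening: 0.998
grip_force: 0.0
```

```bash
python3 -c "
from m import *
print(env.state()['eef_pos'],move([584.7,-44.5,120],1.677))
im=cam('side')[0]; save('s1.png',cv2.resize(im[130:290,240:440],None,fx=4,fy=3.7,interpolation=2))"
```

```text
[585.02992259 -44.69453001 149.11516053] [np.float64(0.22844409942773608), np.float64(-0.30741524030261413), np.float64(29.115160527026063), np.float64(0.006891126456967291)]
```

View pics/s1.png

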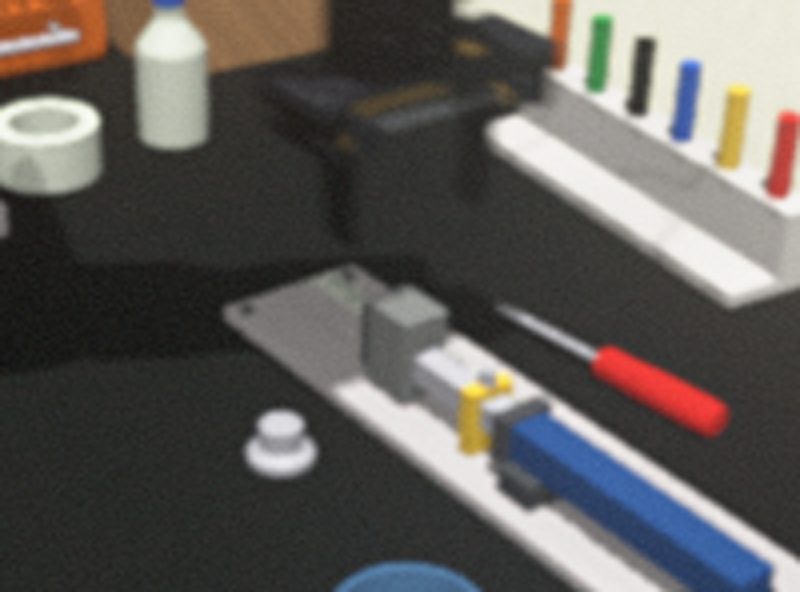

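The side view shows the open gripper directly above the head and clear of it, with the head's top face centred near crop (408,308).

Call:
arm_command --pt "0 0 50 0 1" --pt "0 0 90 0 1" --pt "0 0 108 0 1" --pt "0 0 108 0 1"

```text
t: 2.2
eef_pos: [582.8, -42.1, 39.1]
tcp_rot: [-3.137, -0.001, 1.678]
ft_force: [0.3, 0.1, -0.2]
opening: 1.002
grip_force: 0.0
```

```bash
python3 -c "
from m import *
c=cam('side');print(proj(c,[584.7,-44.5,84]))
s=env.state();print(s['eef_pos'],s['ft_force'])"
```

```text
(np.float64(341.7993053310614), np.float64(211.944432360413))
[583.79681505 -42.27299757  40.89765337] [-0.10805432  0.31836252 -0.13886224]
```

Call:
arm_command --pt "0 0 0 0 0.6" --pt "0 0 0 0 0.4" --pt "0 0 0 0 0.2" --pt "0 0 0 0 0.2" --pt "0 0 0 0 0.2"

```text
t: 2.75
eef_pos: [584.3, -42.3, 42.1]
tcp_rot: [3.141, 0.0, 1.678]
ft_force: [0.3, 1.2, 0.4]
opening: 0.636
grip_force: 0.0
```

Call:
arm_command --pt "0 0 0 0 0.2" --pt "0 0 0 0 0.2" --pt "0 0 0 0 0.2" --pt "0 0 0 0 0.2" --pt "0 0 0 0 0.2"

```text
t: 3.25
eef_pos: [582.8, -42.6, 41.6]
tcp_rot: [-3.139, -0.0, 1.678]
ft_force: [-7.7, -3.9, 5.2]
opening: 0.375
grip_force: 30.0
```

Call:
arm_command --pt "-8 0 0 0 0.2" --pt "-18 0 0 0 0.2" --pt "-28 0 0 0 0.2" --pt "-38 0 0 0 0.2" --pt "-42 0 0 0 0.2"

```text
t: 3.75
eef_pos: [587.4, -85.0, 41.6]
tcp_rot: [-3.139, -0.0, 1.678]
ft_force: [-7.7, -2.6, 4.8]
opening: 0.375
grip_force: 30.0
```

Call:
arm_command --pt "0 0 0 0 0.2" --pt "0 0 0 0 0.2" --pt "-2 0 0 0 0.2" --pt "-4 0 0 0 0.2" --pt "-4 0 0 0 0.2"

```text
t: 4.25
eef_pos: [587.8, -88.7, 41.6]
tcp_rot: [-3.139, -0.0, 1.678]
ft_force: [-7.6, -5.3, 5.6]
opening: 0.378
grip_force: 30.0
```

Call:
arm_command --pt "-1.5 0 0 0 0.2" --pt "-1.5 0 0 0 0.2" --pt "-3 0 0 0 0.2" --pt "-3 0 0 0 0.2"

```text
t: 4.65
eef_pos: [588.1, -91.5, 41.6]
tcp_rot: [-3.139, -0.0, 1.678]
ft_force: [-8.6, -4.8, 5.2]
opening: 0.376
grip_force: 30.0
```

Call:
arm_command --pt "-1.5 0 0 0 0.2" --pt "-1.5 0 0 0 0.2"

```text
t: 4.85
eef_pos: [588.3, -93.0, 41.6]
tcp_rot: [-3.139, -0.0, 1.678]
ft_force: [-8.1, -4.4, 4.6]
opening: 0.375
grip_force: 30.0
```

Call:
arm_command --pt "-1 0 0 0 0.2" --pt "-1 0 0 0 0.2"

```text
t: 5.05
eef_pos: [588.4, -94.0, 41.6]
tcp_rot: [-3.139, -0.0, 1.678]
ft_force: [-7.7, -4.0, 4.9]
opening: 0.378
grip_force: 30.0
```

Call:
arm_command --pt "-1 0 0 0 0.2" --pt "-1 0 0 0 0.2"

```text
t: 5.25
eef_pos: [588.5, -94.9, 41.6]
tcp_rot: [-3.139, -0.0, 1.678]
ft_force: [-8.0, -2.9, 3.9]
opening: 0.379
grip_force: 30.0
```

Call:
arm_command --pt "-1 0 0 0 0.2" --pt "-1 0 0 0 0.2"

```text
t: 5.45
eef_pos: [588.6, -95.9, 41.7]
tcp_rot: [-3.139, -0.0, 1.678]
ft_force: [-8.8, -3.4, 5.1]
opening: 0.38
grip_force: 30.0
```

Call:
arm_command --pt "-1 0 0 0 0.2" --pt "-1 0 0 0 0.2"

```text
t: 5.65
eef_pos: [588.7, -96.9, 41.6]
tcp_rot: [-3.139, -0.0, 1.678]
ft_force: [-7.1, -4.0, 4.9]
opening: 0.378
grip_force: 30.0
```

Call:
arm_command --pt "-1 0 0 0 0.2" --pt "-1 0 0 0 0.2"

```text
t: 5.85
eef_pos: [588.7, -97.2, 41.6]
tcp_rot: [-3.139, -0.001, 1.678]
ft_force: [-7.2, 1.6, 5.5]
opening: 0.376
grip_force: 30.0
```

```bash
python3 -c "
from m import *
im=cam('side')[0]; save('s2.png',cv2.resize(im[190:290,300:420],None,fx=6,fy=6,interpolation=2))"
```

```text
(no output)
```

View pics/s2.png

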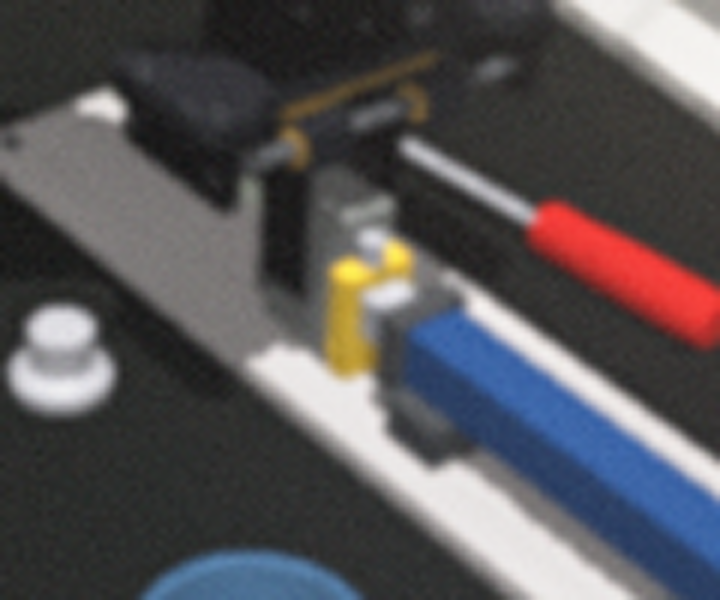

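The side view shows the head's back face against the yellow stop at crop (350,270). The force along the rail has moved by 5–6 N, so contact has begun, and I'll press a little more.

Call:
arm_command --pt "-0.7 0 0 0 0.2" --pt "-0.7 0 0 0 0.2" --pt "-0.7 0 0 0 0.2"

```text
t: 6.2
eef_pos: [588.7, -97.2, 41.6]
tcp_rot: [-3.139, -0.002, 1.678]
ft_force: [-7.8, 5.4, 6.2]
opening: 0.374
grip_force: 30.0
```

Call:
arm_command --pt "-0.6 0 0 0 0.2" --pt "-0.6 0 0 0 0.2" --pt "-0.6 0 0 0 0.2" --pt "-0.6 0 0 0 0.2"

```text
t: 6.6
eef_pos: [588.7, -97.3, 41.6]
tcp_rot: [-3.139, -0.002, 1.678]
ft_force: [-7.8, 10.7, 6.6]
opening: 0.377
grip_force: 30.0
```

Call:
arm_command --pt "10 0 0 0 0.2" --pt "25 0 0 0 0.2" --pt "40 0 0 0 0.2" --pt "55 0 0 0 0.2" --pt "65 0 0 0 0.2"

```text
t: 7.1
eef_pos: [581.9, -34.1, 41.7]
tcp_rot: [-3.139, 0.0, 1.678]
ft_force: [-7.6, -8.6, 5.6]
opening: 0.379
grip_force: 30.0
```

Call:
arm_command --pt "12 0 0 0 0.2" --pt "24 0 0 0 0.2" --pt "32 0 0 0 0.2" --pt "37 0 0 0 0.2" --pt "37 0 0 0 0.2"

```text
t: 7.6
eef_pos: [577.9, 2.7, 41.6]
tcp_rot: [-3.139, -0.0, 1.679]
ft_force: [-8.4, -4.9, 5.6]
opening: 0.377
grip_force: 30.0
```

```bash
python3 -c "
from m import *
c=cam('side');im=c[0]; e=env.state()['eef_pos'];print(e, 'along', (e[:2]-np.array([582.8,-42.6]))@ex, env.state()['ft_force'])
u,v=proj(c,[640.1,20.4,24.5]);print(u,v)
u=int(u)-40;v=int(v)-22;print(u,v)
save('s3.png',cv2.resize(im[v:v+50,u:u+70],None,fx=11,fy=11,interpolation=2))"
```

```text
[577.95197513   2.46806025  41.65219749] along 45.32803278231441 [-7.80553776 -4.45202155  4.87326258]
345.81497382929564 213.8969222587089
305 191
```

View pics/s3.png

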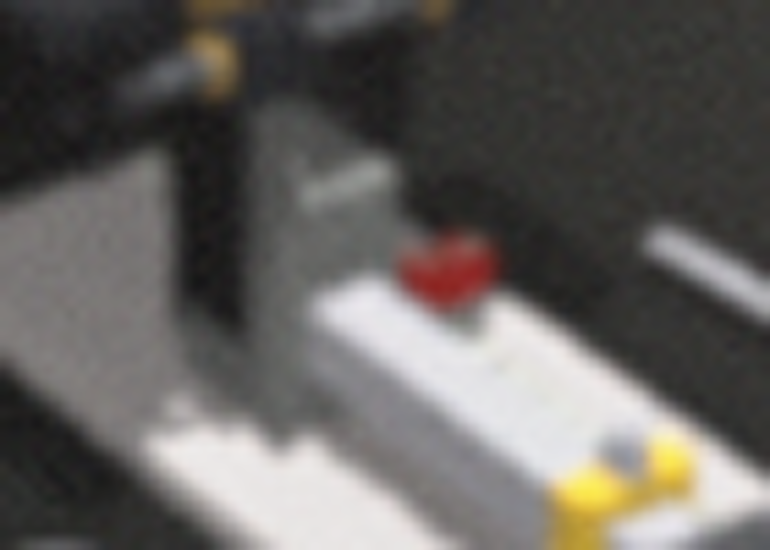

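The side view shows the rider at crop (450,265), still in place. The head hides the tongue. I'll refine the rider-to-index offset at sub-pixel level from the saved start frame.

```bash
python3 - <<'E'
from m import *
c=cam("top"); im=cv2.cvtColor(cv2.imread("pics/top0.png"),cv2.COLOR_BGR2RGB).astype(float)
yy,xx=np.mgrid[:400,:640]
def row(v,u0,u1,w):  # per-row weighted centre
    a=w[v,u0:u1]; return (a*np.arange(u0,u1)).sum()/a.sum(),a
red=np.clip(im[...,0]-im[...,1:].max(2)-25,0,None)
for v in range(158,169):
    a=red[v,329:345]
    if a.max()>30: u,_=row(v,329,345,red); print("red",v,round(u,2),g(onz(c,u,v,24.5)))
gr=im.mean(2)
for v in range(167,173):
    print("idx",v,gr[v,354:368].astype(int))
for v in range(159,168):
    print("rid",v,im[v,330:342,1].astype(int))
for v in range(168,172):
    b=np.clip(150-gr,0,None); u,_=row(v,355,366,b); print("idx",v,round(u,2),g(onz(c,u,v,20.5)))
E
```

```text
red 159 334.97 [ 63.5 -72.4]
red 160 334.9 [ 63.9 -70. ]
red 161 334.97 [ 64.  -67.5]
red 162 335.14 [ 63.8 -64.9]
red 163 335.32 [ 63.5 -62.4]
red 164 335.47 [ 63.4 -59.9]
red 165 335.63 [ 63.2 -57.4]
red 166 335.8 [ 63.  -54.9]
red 167 335.68 [ 63.5 -52.4]
red 168 335.31 [ 64.7 -50. ]
idx 167 [223 239 239 207 225 243 244 205 200 236 240 199 190 230]
idx 168 [220 239 241 201 154 160 215 163 121 195 235 217 205 229]
idx 169 [202 233 242 186  93  90 195 149  74 151 231 237 234 235]
idx 170 [202 230 244 182  83  76 184 142  73 142 231 242 237 236]
idx 171 [185 224 244 193  94  79 180 151  90 137 232 242 238 237]
idx 172 [219 232 247 195  97  73 143 135  94 119 201 238 241 232]
rid 159 [ 94  91  90  85  81 145 118  96 200 239 227 217]
rid 160 [224 186 132  84  93 220 168  92 202 233 228 226]
rid 161 [230 184 134  90  86 195 149  84 198 228 223 222]
rid 162 [226 223 171  95  78 183 142  84 188 224 220 218]
rid 163 [221 225 172  95  75 162 137  88 162 212 219 216]
rid 164 [220 223 174  95  72 139 132  94 153 209 221 218]
rid 165 [220 223 171  98  75 138 157 109 125 198 218 216]
rid 166 [216 219 168 103  75 137 161 110 119 200 222 218]
rid 167 [224 229 186 110  68  84  95  71 117 228 241 223]
idx 168 362.0 [ -0.5 -45.5]
idx 169 359.89 [  4.8 -43.5]
idx 170 359.9 [  5.1 -41. ]
idx 171 359.88 [  5.4 -38.5]
```

Refined offset: rider at 63.1 and index at 4.05, so 59.0 mm of travel from the start, with 13.7 mm still to go.

Call:
arm_command --pt "5 0 0 0 0.2" --pt "10 0 0 0 0.2" --pt "13.7 0 0 0 0.2" --pt "13.7 0 0 0 0.2" --pt "13.7 0 0 0 0.2"

```text
t: 8.2
eef_pos: [576.5, 15.8, 41.6]
tcp_rot: [-3.139, 0.0, 1.678]
ft_force: [-7.6, -5.2, 5.8]
opening: 0.382
grip_force: 30.0
```

```bash
python3 -c "
from m import *
c=cam('side');im=c[0]; s=env.state();e=s['eef_pos'];print(e, 'along', (e[:2]-np.array([582.8,-42.6]))@ex, s['ft_force'],s['opening'])
u,v=proj(c,[640.1,20.4,24.5])
u=int(u)-45;v=int(v)-27;print(u,v)
save('s4.png',cv2.resize(im[v:v+50,u:u+70],None,fx=11,fy=11,interpolation=2))
t=cam('top')[0]; save('t4.png',cv2.resize(t[140:200,290:390],None,fx=8,fy=8,interpolation=2))"
```

```text
[576.49717647  15.83456743  41.61948274] along 58.77343765808559 [-7.61544583 -5.15840013  4.68693434] 0.37835481950245714
300 186
```

View pics/s4.png

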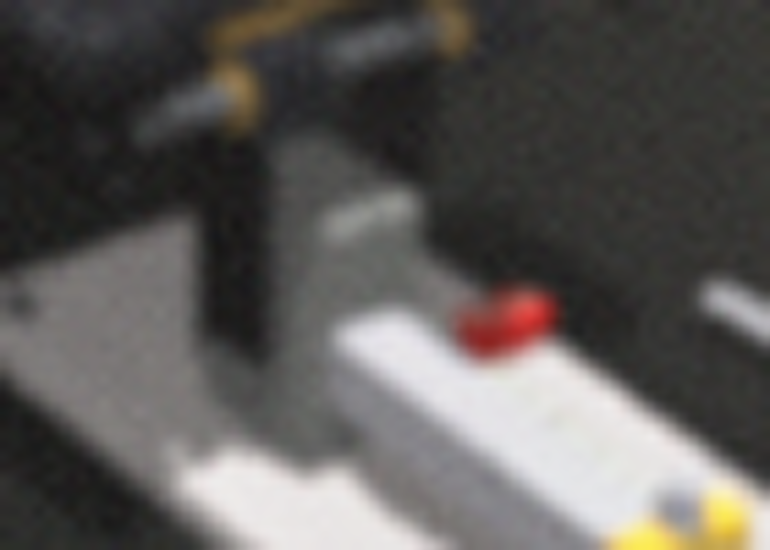

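View pics/t4.png

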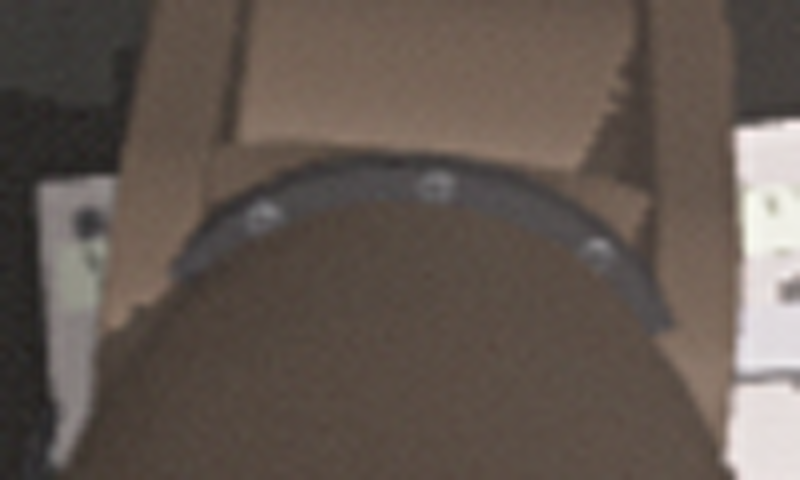

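The side view shows the head level with the rider and the grip still holding. The rider, at full-frame (346,215), hasn't moved between the two pictures. In the top view the arm covers everything. Travel is 58.8 of 59.0 mm, so I'm handing in.

```bash
python3 -c "
from h import *
print(env.job_done())"
```

```text
the job is handed in; nothing more can be done
None
```

I handed the job in with the head pinched and the button squeezed in, after pressing it on the zero stop with about 15 N; by arm travel the index is within about 1 mm of the rider's line (the tongue was out of sight at the end), and no verdict came back.

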